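Wipe the display-ice chips off the draining stand

ROBOT

A 6-joint arm with a two-finger parallel gripper is mounted at the origin on the work surface. World frame = base frame: x ahead of the robot, y to its left, z up, the work surface at z = 0. Lengths are in mm, angles in rad, forces in N, time in s.
With the tool pointing down it reaches from about 425 to 925 mm from the base axis. Payload 12.5 kg.
Tool frame: the origin (TCP) lies between the finger pads; the fingertips stand 19 mm ahead of it and the grasp point (between the pads) is the TCP (r.tip_reach is the distance from the TCP to the fingertips, in mm); z points along the fingers, y is the line along which they close (so a half turn about z gives the same grasp; the last joint's range is limited). The gripper opens to 85 mm and grips with 20 to 120 N. Pads are 22 mm wide; open, the fingers measure 114 mm over their backs; the gripper's body (76 mm by 85 mm) begins 54 mm behind the grasp point. The pads swing forward as they close: fully open they stand 13 mm farther back than shut.
Start: joints at [1.202, 0.491, 1.559, -0, 1.092, -0.106], TCP at [162.347, 603.561, 250.327] pointing down, gripper open.
Joint ranges: [-3.1, 3.1], [-0.84, 2.19], [0.05, 2.79], [-1.13, 4.28], [0.06, 2.93], [-2.69, 2.69]. Speed limits (rad/s): [2.22, 2.22, 2.79, 3.14, 3.14, 3.14].

INTERFACE

Orientations are given as a 3x3 rotation matrix whose columns are the frame's x, y, z axes.
In Python, from cell import r, vision, sign_off gives the robot as it stands.
- The arm moves only by the shell command python3 -m inch 'ROWS' [OPENING]. ROWS is JSON, a list that holds one entry, the list of rows, each a list of 4 numbers: the shift along the tool's x, y, z in units of 15 cm (1.0 is 15 cm), then the turn about the tool's z in units of 2 rad (1.0 is 2 rad). A call has 1 to 5 rows; each row is the pose to reach, as a shift and turn from the pose commanded when the call began, along the tool's axes at that moment; what a row does not reach only later rows make up. A row lasts 1/12 s, in which the tool goes at most 41.7 mm and 7.16 degrees, less where a joint would pass 70% of its speed; a pose out of reach is approached as far as the arm can. A call with a number of a shift or a turn outside -1 to 1 is refused whole. A call with a gripper value outside its range is refused whole. OPENING is the closure, from -1 (fully open) to 1 (shut), set as the call begins (- or left out, the last holds). The fingers move at their own pace and stop on an object; the grip force is fixed at half the most. Time passes only in rows, so rows that repeat a pose let the fingers close. It gives the time, the measured TCP pose, the force, the opening and the grip force at its end, in the units of the state.
- r.sense(): the state, without advancing time (a new reading comes with each control period).
- vision.capture(name): name is "side" or "top"; returns a dict with "frame" (480x640x3 uint8, blue, green, red), "camera_matrix" (3x3 intrinsics, pixels), "T" (4x4, takes a point from camera to world coordinates). Camera axes: x right, y down, z forward; pixel columns grow to the right and rows downward; lengths in mm; the calibration is good to about 2 mm. A picture is of the moment at which its call begins. There is no depth.
- sign_off(): hands the job in; it is judged then, once.
Trained networks look in a picture, given as the dict that the camera call returned (one of the last four; its "shot" number tells which), for a name from the list of things; names that differ only in an ending like _2 or _b are one class to them, and where a whole thing is asked for, a point or a joint stands for the part that bears it (a point fixed in the world has none). Each returns a list of dicts, best first, with "confidence" (0 to 1); they miss things now and then, are a little off and sometimes report something else, mostly with a low value. They report only what shows in the picture. A call takes as long as a camera call. They do not tell look-alikes from the thing itself.
- vision.spot_in(picture, label): "box" ([left, top, width, height] in pixels, round what is visible of it).
- vision.cut_out(picture, label): "pixels" (480x640 bool, what is visible of it) and "box" ([left, top, width, height] in pixels, round what is visible of it).
- vision.tip_of(picture, label): "position" ([column, row] in pixels: a listed point, or the origin of a listed thing).
The state is a dict: "time": time; "joint_positions": joint angles; "qd": joint speeds; "tau": joint torques, N m; "tcp_pos": TCP position; "tcp_rot": TCP orientation; "contact_force": force on the tool from outside, world axes, zero at the start; "ft_torque": the same for the moment, N m; "width": finger opening in mm; "grasp_force": force on a finger pad.
Only numpy, scipy, OpenCV 4.12 (cv2) and the standard library are available. Lean on these libraries where they do the work, as an engineer would, in place of code of your own. Each camera call takes 0.05 s, during which the arm holds its last target. There are 200 camera calls.

TASK

Take the scraper block from its rubber mat and with it wipe all five display-ice chips off the draining stand, from under the wire shelf, into the steel pan at the stand's end; then stand the scraper upright on the middle of its mat again and let go. Do not touch the chips with the fingers, do not bump the stand or its shelf with the arm, and leave the cup, bottle, mug and spoon as they are.

Things in the scene. Friction and masses are not known exactly. Their poses are not given: they have to be found in the camera images.
- scraper: white plastic scraper block, loose, 180 g: a foot 84 long (own x) x 34 (own y) x 26 high, and centred on it a plain upright handle 56 long (x) x 24 thick (y) that rises from 26 to 75 above the underside. Origin: centre of the underside, z up. Starts standing on the rubber mat.
- mat: flat black rubber mat 130 (x) x 120 (y) x 5 thick, fixed: the scraper's place. Origin: centre of the underside; top at +5.
- stand: steel draining stand, fixed. Origin: on the counter under the middle of its top sheet; x points to its rear (away from the robot), y along it. Sheet 220 (x) x 270 (y), upper face 50 above the origin; lips 12 high above that face (inner faces x = -105, +105) run along front and rear; both ends (y = -135, +135) are open edges that overhang the base by 35.
- shelf_front (a point): middle of the front wire (radius 4) of the wire shelf fixed over the rear of the stand: at stand x 15, y 0, z 262. Axes as the stand's. From here the shelf reaches 134 back and 154 to either side, lowest wires 4 below this point; two posts at 120 back, 150 to either side, each with a thin slanting brace above the sheet's rear, 150 to either side.
- pan: open steel pan 170 (x) x 140 (y) x 36 high, walls 3, fixed, tucked about 12 under one open end of the stand's top sheet (left or right end; its axes are parallel to the stand's). Origin: centre of the underside.
- napkins: closed napkin box 150 (x) x 110 (y) x 58 high, fixed, at the other end of the stand. Origin: centre of the underside.
- cup: small steel sauce cup, loose, 48 across x 40 high, standing on the front part of the stand's sheet. Origin: centre of the underside. Stays where it is.
- syrup: closed bottle, loose, 56 across x 160 high, on the counter to the robot's left. Origin: centre of the underside. Stays where it is.
- mug: white mug, loose, 76 across x 85 high, handle at its +y, on the counter to the robot's right. Origin: centre of the underside. Stays where it is.
- spoon: long spoon lying flat on the counter in front of the stand, loose, about 200 long along its x, under 25 high. Stays where it is.
- scale: low flat kitchen scale 130 x 120 x 28 high, fixed, on the other side of the table from the mat. Origin: centre of the underside.
- chip0: frosted acrylic display-ice chip, 26 x 18 x 15 (x, y, z), 12 g, loose, lying on the stand's sheet beneath or just before the wire shelf. Origin: centre of the underside.
- chip1: frosted acrylic display-ice chip, 24 x 18 x 13 (x, y, z), 12 g, loose, lying on the stand's sheet beneath or just before the wire shelf. Origin: centre of the underside.
- chip2: frosted acrylic display-ice chip, 22 x 20 x 16 (x, y, z), 12 g, loose, lying on the stand's sheet beneath or just before the wire shelf. Origin: centre of the underside.
- chip3: frosted acrylic display-ice chip, 24 x 19 x 12 (x, y, z), 12 g, loose, lying on the stand's sheet beneath or just before the wire shelf. Origin: centre of the underside.
- chip4: frosted acrylic display-ice chip, 21 x 18 x 14 (x, y, z), 12 g, loose, lying on the stand's sheet beneath or just before the wire shelf. Origin: centre of the underside.
Things that resemble listed ones, but are neither listed nor needed, are in the scene too. Leave any blue look-alike of the pan alone.

How it is judged:
By the outcome, as a careful person would: the job done as asked, in the order asked, and still so for the second after the job is handed in, with the robot touching nothing.
It also fails if it takes over 72 s, if anything falls off the work surface, if the arm or the gripper's body presses on something with over 40 N, if the wrist force passes 120 N, or if a joint passes its speed limit or range.

## Working session

There is one attempt and no reset: what is moved stays moved. The work goes in short steps, Python scripts to look and compute and a shell command to move; the robot and the scene stay as the last step left them, time stands still between calls to the robot, and variables do not carry over. Pictures are saved under pics/ and viewed, at most 13 in all, crops included, and the job is handed in when it is done.

```bash
ls; mkdir -p pics; cat > h.py <<'E'
import numpy as np, cv2
from cell import r, vision, sign_off
def ray(p,uv):
    K=p["camera_matrix"];T=p["T"]
    d=T[:3,:3]@np.linalg.solve(K,[uv[0],uv[1],1.]);return T[:3,3],d
def at(p,uv,z):
    o,d=ray(p,uv);return o+d*(z-o[2])/d[2]
def px(p,X):
    c=np.linalg.inv(p["T"])@np.append(X,1.);k=p["camera_matrix"]@c[:3];return k[:2]/k[2]
E
python3 - <<'E'
from h import *
for n in("top","side"):
    p=vision.capture(n);cv2.imwrite(f"pics/{n}0.png",p["frame"])
    print(n,p["T"][:3].round(2).tolist())
    for l,z in [("scraper",0),("mat",0),("stand",0),("shelf_front",262),("pan",0),("napkins",0),("cup",50),("syrup",0),("mug",0),("spoon",0),("scale",0)]+[(f"chip{i}",50) for i in range(5)]:
        for d in vision.tip_of(p,l)[:3]:
            print(l,np.round(d["position"]),round(d["confidence"],2),at(p,d["position"],z).round())
s=r.sense();print(s["time"],s["tcp_rot"],s["contact_force"])
E
```

```text
pics
top [[-0.03, -0.98, 0.21, 199.36], [-1.0, 0.03, -0.0, -20.06], [-0.01, -0.21, -0.98, 1376.99]]
scraper [411. 257.] 0.91 [ 447. -294.    0.]
mat [414. 260.] 0.83 [ 437. -301.    0.]
stand [291. 198.] 0.62 [625.  32.   0.]
stand [269. 196.] 0.31 [634.  93.   0.]
stand [132. 215.] 0.29 [590. 479.   0.]
shelf_front [285. 161.] 0.56 [636.  33. 262.]
pan [515. 302.] 0.91 [ 316. -565.    0.]
pan [408. 340.] 0.77 [ 222. -272.    0.]
pan [354. 177.] 0.76 [ 683. -148.    0.]
napkins [222. 199.] 0.59 [630. 225.   0.]
cup [299. 220.] 0.78 [547.  10.  50.]
syrup [130. 219.] 0.86 [579. 482.   0.]
mug [494. 223.] 0.69 [ 536. -533.    0.]
mug [267. 201.] 0.19 [619.  99.   0.]
spoon [309. 282.] 0.89 [386. -13.   0.]
spoon [298. 221.] 0.58 [558.  13.   0.]
scale [191. 270.] 0.66 [428. 310.   0.]
chip0 [311. 170.] 0.61 [689. -27.  50.]
chip0 [290. 170.] 0.43 [692.  31.  50.]
chip0 [299. 189.] 0.4 [635.   7.  50.]
chip1 [311. 170.] 0.61 [689. -27.  50.]
chip1 [290. 170.] 0.43 [692.  31.  50.]
chip1 [299. 189.] 0.4 [635.   7.  50.]
chip2 [311. 170.] 0.61 [689. -27.  50.]
chip2 [290. 170.] 0.43 [692.
[... 1096 characters left out ...]
 250.] 0.49 [629.  12.  50.]
chip1 [364. 227.] 0.52 [685. 108.  50.]
chip1 [381. 257.] 0.5 [687. -36.  50.]
chip1 [359. 250.] 0.49 [629.  12.  50.]
chip2 [364. 227.] 0.52 [685. 108.  50.]
chip2 [381. 257.] 0.5 [687. -36.  50.]
chip2 [359. 250.] 0.49 [629.  12.  50.]
chip3 [364. 227.] 0.52 [685. 108.  50.]
chip3 [381. 257.] 0.5 [687. -36.  50.]
chip3 [359. 250.] 0.49 [629.  12.  50.]
chip4 [364. 227.] 0.52 [685. 108.  50.]
chip4 [381. 257.] 0.5 [687. -36.  50.]
chip4 [359. 250.] 0.49 [629.  12.  50.]
1.7 [[-9.65662498e-01  2.59799805e-01  2.97308400e-05]
 [ 2.59799807e-01  9.65662491e-01  1.16418768e-04]
 [ 1.53561610e-06  1.20145305e-04 -9.99999993e-01]] [-1.07198109  0.58107872 -1.03326528]
```

View pictures.

View pics/top0.png

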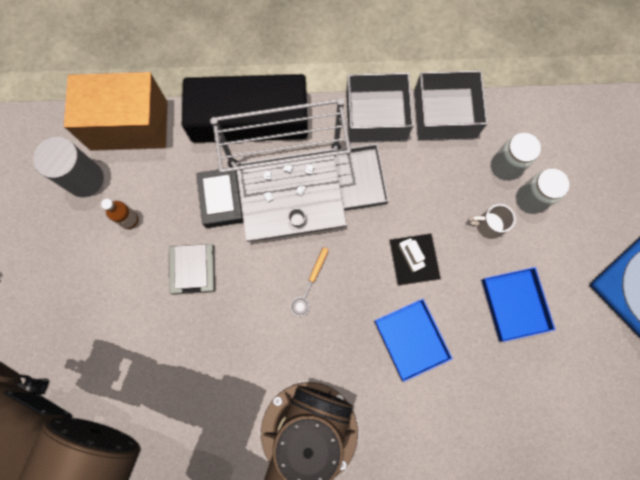

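View pics/side0.png

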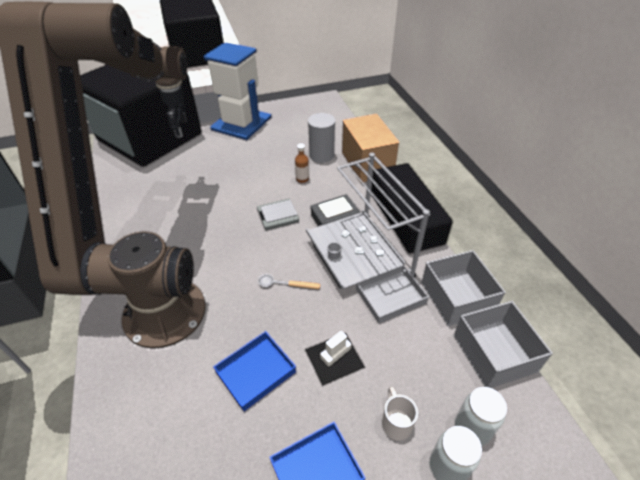

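```bash
python3 - <<'E'
import cv2,numpy as np
a=cv2.imread("pics/top0.png")[130:270,200:460];b=cv2.imread("pics/side0.png")[160:380,290:470]
a=cv2.resize(a,None,fx=3,fy=3,interpolation=2);cv2.imwrite("pics/topc.png",a)
b=cv2.resize(b,(490,600),interpolation=2);cv2.imwrite("pics/sidec.png",b)
E
```

```text
(no output)
```

View pics/topc.png

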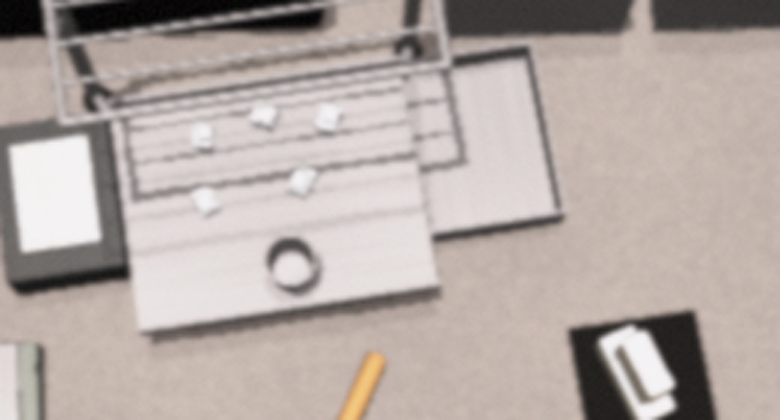

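View pics/sidec.png

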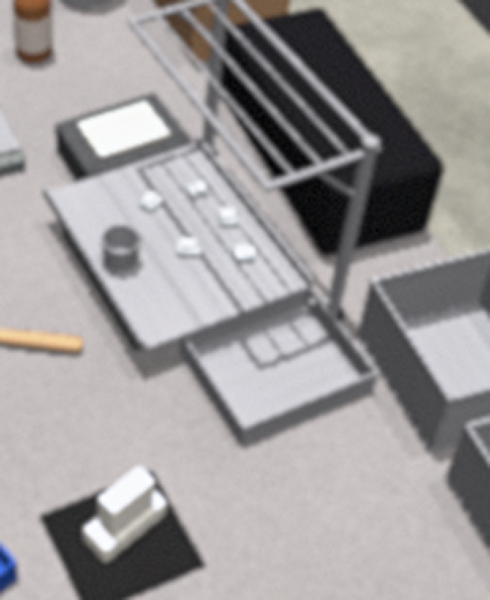

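Top view: the scraper is at (412,254) on the black mat and is the only white block with a handle. The steel pan is at (362,178), at the stand's right end; the blue pans at (413,340) and (518,303) and the dark bins at (380,105) and (450,103) are decoys. Chips show at about (267,175), (288,169), (309,169), (301,190) and (268,197), and the cup at (298,217).

```bash
cat > scr.py <<'E'
from h import *
from scipy.optimize import minimize
def boxes(x,y,yaw,z):
    c,s=np.cos(yaw),np.sin(yaw);out=[]
    for L,W,a,b in((42,17,0,26),(28,12,26,75)):
        out.append([[x+c*i*L-s*j*W,y+s*i*L+c*j*W,z+k] for i in(-1,1) for j in(-1,1) for k in(a,b)])
    return out
def sil(p,v):
    m=np.zeros((480*4,640*4),np.uint8)
    for b in boxes(*v):
        q=np.array([px(p,X) for X in b]);h=cv2.convexHull(np.round((q+.5)*4).astype(np.int32));cv2.fillConvexPoly(m,h,1)
    return cv2.resize(m.astype(np.float32),(640,480),interpolation=cv2.INTER_AREA)
def fit(obs,v0,z):
    def f(v):
        e=0
        for p,m in obs:
            s=sil(p,(v[0],v[1],v[2],z));e+=1-np.minimum(s,m).sum()/np.maximum(s,m).sum()
        return e
    best=min((minimize(f,[v0[0],v0[1],a],method="Nelder-Mead",options=dict(initial_simplex=[[v0[0]+d,v0[1]+e,a+g] for d,e,g in((0,0,0),(12,0,0),(0,12,0),(0,0,.4))])) for a in np.arange(0,3.1,.5)),key=lambda o:o.fun)
    return best.x,best.fun
E
python3 - <<'E'
from scr import *
P={n:vision.capture(n) for n in("top","side")}
t=P["top"]
obs=[(p,vision.cut_out(p,"scraper")[0]["pixels"].astype(float)) for p in P.values()]
print("scraper",fit(obs,(445,-288),5))
for n,p in P.items():
    m=vision.cut_out(p,"mat")[0];print("mat",n,m["confidence"],[at(p,c,5)[:2].round().tolist() for c in cv2.boxPoints(cv2.minAreaRect(np.argwhere(m["pixels"])[:,::-1].astype(np.float32)))])
a,b=at(t,(220.7,170.7),262),at(t,(350,152),262);print("wire",a,b,np.linalg.norm(a-b),(a+b)/2)
cr=lambda u,v:(200+u/3,130+v/3)
for n,u,v,z in[("FL",143,332,50),("FR",440,292,50),("panRR",530,47,36),("panFR",562,215,36)]:print(n,at(t,cr(u,v),z).round())
d=b-a;yaw=np.arctan2(d[1],d[0])+np.pi/2;print("yaw",yaw)
R=np.array([[np.cos(yaw),-np.sin(yaw)],[np.sin(yaw),np.cos(yaw)]])
O=np.array([636.5,34])-R@[15,0];print("O",O)
for k,(u,v) in enumerate([(202,136),(264,116),(328,118),(302,181),(205,200)]):
    X=at(t,cr(u,v),60);print("top chip",X.round(),(R.T@(X[:2]-O)).round())
S=P["side"]
for u,v in[(151,201),(197,187),(228,215),(245,252),(189,246)]:
    X=at(S,(290+u*180/490,160+v*220/600),60);print("side chip",X.round(),(R.T@(X[:2]-O)).round())
for p in P.values():
  d=vision.tip_of(p,"cup")[0]["position"];X=at(p,d,50);print("cup",(R.T@(X[:2]-O)).round())
E
```

```text
scraper (array([ 4.48985547e+02, -2.90092345e+02,  4.19030374e-01]), np.float64(1.0513162279240253))
mat top 0.92 [[498.0, -235.0], [515.0, -357.0], [383.0, -368.0], [367.0, -248.0]]
mat side 0.79 [[367.0, -250.0], [507.0, -230.0], [507.0, -355.0], [377.0, -370.0]]
wire [615.92042806 182.48489102 262.        ] [ 652.09998268 -118.37716644  262.        ] 303.02959886346093 [634.01020537  32.05386229 262.        ]
FL [496. 148.  50.]
FR [ 524. -118.   50.]
panRR [ 760. -214.   36.]
panFR [ 596. -234.   36.]
yaw 0.11967829305386557
O [621.60729355  32.20910789]
top chip [674.  92.  60.] [59. 53.]
top chip [691.  35.  60.] [70. -5.]
top chip [687. -23.  60.] [ 59. -63.]
top chip [628.   2.  60.] [  3. -30.]
top chip [613.  90.  60.] [-1. 58.]
side chip [610.  88.  60.] [-4. 57.]
side chip [673.  93.  60.] [58. 54.]
side chip [690.  37.  60.] [69. -4.]
side chip [686. -25.  60.] [ 57. -64.]
side chip [627.   4.  60.] [  2. -28.]
cup [-77. -11.]
cup [-79.  -7.]
```

View pics/grip.png

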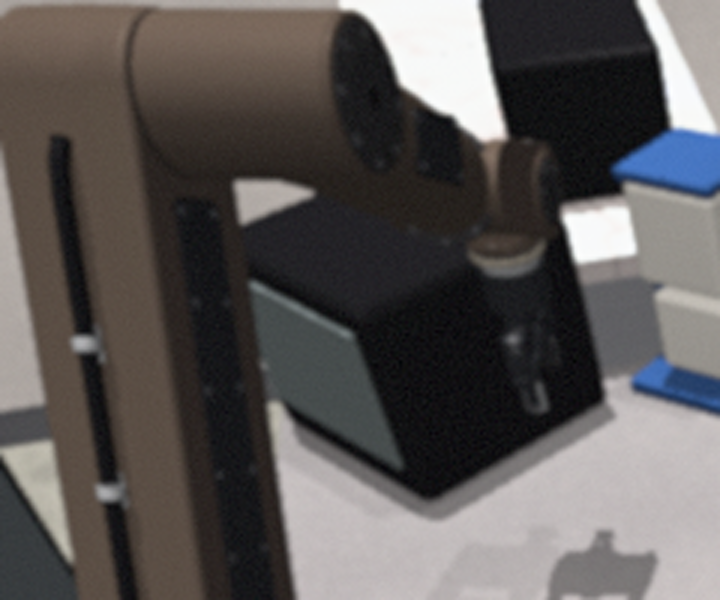

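The crop shows a spherical-wrist arm with the gripper hanging straight down from the wrist. A vertical tool can't reach the rear chips (stand x about 60–70) without the wrist meeting the shelf wire. So I'll check how the arm behaves at the limit of its reach, high up and clear of everything.

```bash
cat > d.py <<'E'
# usage: d.py x y z [yangle_deg] : shift in tool units (from measured pose) 
import sys;from h import *
s=r.sense();R=np.array(s["tcp_rot"]);a=list(map(float,sys.argv[1:]))
print("t",round(s["time"],2),"pos",np.round(s["tcp_pos"],1),"q",np.round(s["joint_positions"],2),"F",np.round(s["contact_force"],1),"w",round(s["width"],1),round(s["grasp_force"],1))
print("R",R.round(3).tolist(),"tilt",round(float(np.degrees(np.arccos(-R[2,2]))),1),"yang",round(float(np.degrees(np.arctan2(R[1,1],R[0,1]))),1))
if a:print("shift",(R.T@(np.array(a[:3])-s["tcp_pos"])/150).round(3))
if len(a)>3:print("turn",round(-(((a[3]-np.degrees(np.arctan2(R[1,1],R[0,1]))+180)%360-180))*np.pi/180/2,3))
E
python3 -m inch '[[[-0.9,-0.1,-0.9,0.3],[-0.9,-0.1,-0.9,0.3],[-0.9,-0.1,-0.9,0.3],[-0.9,-0.1,-0.9,0.3],[-0.9,-0.1,-0.9,0.3]]]' -1
python3 d.py 700 270 500 -68.7
```

```text
time: 2.72
tcp_pos: [291.2, 553.1, 388.7]
tcp_rot: [[-0.645, 0.765, 0.002], [0.765, 0.644, 0.003], [0.001, 0.004, -1.0]]
contact_force: [-0.8, 0.1, 0.5]
width: 85.4
grasp_force: 0.0
t 2.72 pos [291.2 553.1 388.7] q [ 0.98  0.39  1.36 -0.    1.39  0.28] F [-0.8  0.1  0.5] w 85.4 0.0
R [[-0.645, 0.765, 0.002], [0.765, 0.644, 0.003], [0.001, 0.004, -1.0]] tilt 0.2 yang 40.1
shift [-3.199  0.87  -0.741]
turn 0.95
```

```bash
python3 -m inch '[[[-1,0.3,-0.4,0.3],[-1,0.3,-0.4,0.3],[-1,0.3,-0.4,0.3],[-1,0.3,-0.4,0.3],[-1,0.3,-0.4,0.3]]]' >/dev/null
python3 d.py 700 270 500 -68.7
```

```text
t 3.13 pos [425.4 466.1 447.9] q [ 0.73  0.38  1.23 -0.    1.53  0.63] F [-1.1 -1.   0.3] w 85.4 0.0
R [[-0.097, 0.995, 0.004], [0.995, 0.097, 0.002], [0.001, 0.004, -1.0]] tilt 0.2 yang 5.6
shift [-1.478  1.697 -0.343]
turn 0.648
```

```bash
python3 -m inch '[[[-0.8,0.9,-0.3,0.3],[-0.8,0.9,-0.3,0.3],[-0.8,0.9,-0.3,0.3],[-0.8,0.9,-0.3,0.3],[-0.8,0.9,-0.3,0.3]]]' >/dev/null
python3 d.py 870 330 500 -68.7
```

```text
t 3.55 pos [570.8 361.6 491. ] q [ 0.47  0.46  1.   -0.    1.68  0.97] F [0.3 0.1 0.1] w 85.3 0.0
R [[0.48, 0.877, 0.001], [0.877, -0.48, -0.0], [0.0, 0.001, -1.0]] tilt 0.1 yang -28.7
shift [ 0.774  1.85  -0.058]
turn 0.349
```

```bash
python3 -m inch '[[[0.4,1,0,0.35],[0.4,1,0,0.35],[0.4,1,0,0.35],[0.4,1,0,0.35],[0.4,1,0,0.35]]]' >/dev/null
python3 d.py 930 361 500 -68.7; 
python3 -m inch '[[[1,0.4,0,0.04],[1,0.4,0,0.04],[1,0.4,0,0.04],[1,0.4,0,0.04],[1,0.4,0,0.04]]]' >/dev/null
python3 d.py 930 361 500 -68.7
```

```text
t 3.97 pos [734.8 344.6 483.7] q [ 0.36  0.77  0.44 -0.    1.93  1.48] F [ 0.2 -0.2 -2.1] w 85.5 0.0
R [[0.901, 0.433, -0.005], [0.433, -0.901, -0.002], [-0.005, 0.0, -1.0]] tilt 0.3 yang -64.3
shift [ 1.22   0.465 -0.115]
turn 0.038
t 4.38 pos [810.  332.6 450.3] q [0.31 0.99 0.05 0.   2.08 1.51] F [ 0.3 -0.1  0.3] w 85.4 0.0
R [[0.93, 0.368, 0.018], [0.368, -0.93, 0.008], [0.019, -0.0, -1.0]] tilt 1.1 yang -68.4
shift [ 0.82   0.119 -0.316]
turn 0.003
```

```bash
for i in 1 2; do python3 -m inch '[[[1,0,-0.5,0],[1,0,-0.5,0],[1,0,-0.5,0],[1,0,-0.5,0],[1,0,-0.5,0]]]' >/dev/null
python3 d.py; done
```

```text
t 4.8 pos [813.7 335.  456.4] q [0.31 0.99 0.05 0.   2.06 1.51] F [-0.2  0.3  0.4] w 85.6 0.0
R [[0.928, 0.37, 0.047], [0.369, -0.929, 0.019], [0.051, -0.0, -0.999]] tilt 2.9 yang -68.3
t 5.22 pos [819.5 335.2 455.9] q [0.31 0.99 0.05 0.01 2.03 1.51] F [-0.2 -1.1 -0.3] w 85.6 0.0
R [[0.927, 0.369, 0.067], [0.368, -0.929, 0.028], [0.072, -0.001, -0.997]] tilt 4.1 yang -68.3
```

The tool does tilt at the limit of reach, and the tilt adds up. I'll find the direction that builds it fastest.

```bash
python3 -m inch '[[[1,0,0,0],[1,0,0,0],[1,0,0,0],[1,0,0,0],[1,0,0,0]]]' >/dev/null
python3 d.py|grep -o "pos.*q\|tilt.*"
python3 -m inch '[[[1,0,-1,0],[1,0,-1,0],[1,0,-1,0],[1,0,-1,0],[1,0,-1,0]]]' >/dev/null
python3 d.py|grep -o "pos.*q\|tilt.*"
python3 -m inch '[[[0,0,1,0],[0,0,0,0]]]' >/dev/null
python3 d.py
```

```text
pos [846.5 345.  413.2] q
tilt 5.5 yang -68.3
pos [826.6 335.9 467.1] q
tilt 7.2 yang -68.3
t 6.22 pos [822.1 335.  416.9] q [0.31 0.98 0.17 0.01 1.97 1.51] F [  2.5   1.  -25.4] w 85.6 0.0
R [[0.929, 0.369, 0.02], [0.368, -0.929, 0.017], [0.025, -0.008, -1.0]] tilt 1.5 yang -68.4
```

```bash
python3 -m inch '[[[0,0,0,0],[0,0,0,0]]]' >/dev/null
python3 d.py
```

```text
t 6.38 pos [827.  336.1 466.6] q [0.31 0.98 0.05 0.01 1.99 1.51] F [-1.7 -0.1  2.9] w 85.4 0.0
R [[0.922, 0.369, 0.117], [0.366, -0.929, 0.047], [0.126, -0.001, -0.992]] tilt 7.2 yang -68.3
```

```bash
python3 -m inch '[[[-0.3,0,0.6,0],[-0.3,0,0.6,0],[-0.3,0,0.6,0],[-0.3,0,0.6,0]]]' >/dev/null
python3 d.py;python3 -m inch '[[[0,0,0,0],[0,0,0,0]]]' >/dev/null
python3 d.py
```

```text
t 6.72 pos [801.3 325.6 386.1] q [0.31 0.78 0.68 0.01 1.53 1.5 ] F [2.8 1.2 0.5] w 85.6 0.0
R [[0.918, 0.369, 0.147], [0.365, -0.929, 0.057], [0.158, 0.001, -0.987]] tilt 9.1 yang -68.3
t 6.88 pos [799.7 325.2 380.4] q [0.31 0.78 0.68 0.01 1.54 1.5 ] F [ 0.3 -0.5  2.2] w 85.5 0.0
R [[0.92, 0.369, 0.132], [0.365, -0.929, 0.052], [0.142, 0.0, -0.99]] tilt 8.2 yang -68.3
```

```bash
f='pos.*q\|tilt.*'
python3 -m inch '[[[0.5,0,-0.6,0],[0.5,0,-0.6,0],[0.5,0,-0.6,0]]]' >/dev/null; python3 d.py|grep -o "$f"
for i in 1 2 3; do python3 -m inch '[[[1,0,-1,0],[1,0,-1,0]]]' >/dev/null; python3 d.py|grep -o "$f"; done
for i in 1 2 3; do python3 -m inch '[[[1,0,-0.5,0]]]' >/dev/null; python3 d.py|grep -o "$f"; done
for i in 1 2; do python3 -m inch '[[[0.3,0,-1,0],[0.3,0,-1,0],[0.3,0,-1,0]]]' >/dev/null; python3 d.py|grep -o "$f"; done
python3 d.py
```

```text
pos [836.5 339.5 445.8] q
tilt 8.6 yang -68.3
pos [833.2 337.7 453.8] q
tilt 7.1 yang -68.3
pos [823.  333.2 496. ] q
tilt 10.2 yang -68.3
pos [812.4 328.6 523.9] q
tilt 11.6 yang -68.3
pos [814.4 329.2 529.4] q
tilt 12.9 yang -68.3
pos [818.  330.3 532.5] q
tilt 14.1 yang -68.3
pos [820.4 330.9 537.1] q
tilt 15.3 yang -68.3
pos [776.9 313.2 606.3] q
tilt 16.4 yang -68.3
pos [732.  294.8 667.5] q
tilt 17.7 yang -68.3
t 8.38 pos [732.  294.8 667.5] q [0.29 0.74 0.05 0.03 2.05 1.5 ] F [-0.5 -0.4  0.3] w 85.3 0.0
R [[0.886, 0.369, 0.282], [0.351, -0.929, 0.114], [0.304, -0.002, -0.953]] tilt 17.7 yang -68.3
```

```bash
f='pos.*q\|tilt.*'
for i in 1 2 3 4 5 6 7 8 9 10; do python3 -m inch '[[[1,0,-0.1,0]]]' >/dev/null; python3 d.py|grep -o "$f"|tail -1; done
python3 d.py 440 -296 200
```

```text
tilt 19.1 yang -68.3
tilt 20.2 yang -68.3
tilt 21.3 yang -68.3
tilt 22.5 yang -68.3
tilt 23.8 yang -68.3
tilt 25.1 yang -68.3
tilt 26.4 yang -68.3
tilt 27.7 yang -68.3
tilt 29.0 yang -68.3
tilt 30.4 yang -68.3
t 9.22 pos [824.6 330.1 631.4] q [0.29 0.81 0.05 0.05 1.75 1.51] F [ 0.6 -0.2  0.4] w 85.5 0.0
R [[0.802, 0.37, 0.469], [0.317, -0.929, 0.19], [0.505, -0.004, -0.863]] tilt 30.4 yang -68.3
shift [-4.836  2.941  0.489]
```

```bash
python3 d.py 381 -320 159|tail -1
python3 -m inch '[[[-1,0.55,0,0],[-1,0.55,0,0],[-1,0.55,0,0],[-1,0.55,0,0],[-1,0.55,0,0]]]' >/dev/null
python3 -m inch '[[[-1,0.55,0,0],[-1,0.55,0,0],[-1,0.55,0,0],[-1,0.55,0,0],[-1,0.55,0,0]]]' >/dev/null
python3 d.py 381 -320 159
```

```text
shift [-5.34   2.945  0.51 ]
t 10.05 pos [670.5 107.2 508.6] q [-0.01  0.25  1.35  0.22  1.04  1.12] F [0.9 0.3 1.2] w 85.4 0.0
R [[0.794, 0.367, 0.484], [0.316, -0.93, 0.187], [0.518, 0.004, -0.855]] tilt 31.2 yang -68.4
shift [-3.642  1.93   0.527]
```

```bash
for i in 1 2 3; do python3 -m inch '[[[-1,0.55,0.12,0],[-1,0.55,0.12,0],[-1,0.55,0.12,0],[-1,0.55,0.12,0],[-1,0.55,0.12,0]]]' >/dev/null; done
python3 d.py 381 -320 159
```

```text
t 11.3 pos [ 427.  -262.8  227.7] q [-0.92  0.31  2.06  0.77  0.77 -0.3 ] F [0.3 0.4 0.3] w 85.4 0.0
R [[0.8, 0.367, 0.475], [0.321, -0.93, 0.177], [0.507, 0.011, -0.862]] tilt 30.5 yang -68.5
shift [-0.6    0.237  0.182]
```

```bash
python3 -m inch '[[[-0.6,0.24,0.18,0],[-0.6,0.24,0.18,0],[-0.6,0.24,0.18,0],[-0.6,0.24,0.18,0]]]' >/dev/null
python3 d.py 432.5 -299.5 64
python3 - <<'E'
from h import *
p=vision.capture("side")
s=r.sense();R=s["tcp_rot"];
im=cv2.resize(p["frame"][270:410,250:430],None,fx=4,fy=4,interpolation=2)
cv2.imwrite("pics/pre.png",im)
E
```

```text
t 11.63 pos [ 380.1 -318.3  157.6] q [-1.08  0.44  2.11  0.87  0.72 -0.59] F [0.5 0.  0.3] w 85.6 0.0
R [[0.801, 0.367, 0.472], [0.321, -0.93, 0.178], [0.505, 0.009, -0.863]] tilt 30.3 yang -68.5
shift [0.006 0.006 0.726]
```

View pics/pre.png

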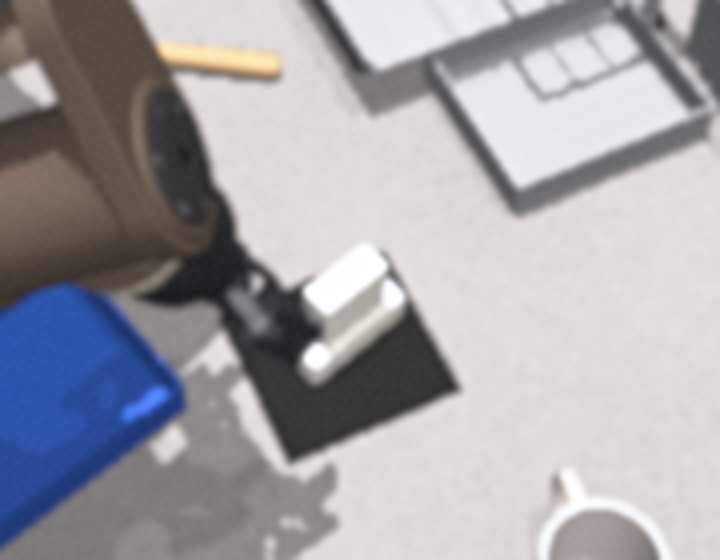

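```bash
python3 - <<'E'
from scr import *
p=vision.capture("side")
c=lambda u,v:(250+u/4-.4,270+v/4-.4)
for a,b,z in[((302,348),(392,275),31),((300,290),(363,243),80),((328,315),(388,265),80)]:
    A,B=at(p,c(*a),z),at(p,c(*b),z);d=B-A;print(A.round(),B.round(),np.hypot(*d[:2]),np.degrees(np.arctan2(d[1],d[0])),((A+B)/2).round())
for yaw in(.37,.5,.6):
    print(yaw,[((px(p,X)-[250,270]+.4)*4).round().tolist() for b in boxes(449,-293,yaw,5) for X in b if X[2]>30 ])
E
```

```text
[ 410. -304.   31.] [ 487. -270.   31.] 84.02622562855636 23.892223751481843 [ 448. -287.   31.]
[ 413. -290.   80.] [ 465. -269.   80.] 55.51071972205107 22.256333936446044 [ 439. -279.   80.]
[ 425. -313.   80.] [ 475. -290.   80.] 54.96777594115942 24.791798868312295 [ 450. -301.   80.]
0.37 [[320.0, 371.0], [288.0, 335.0], [414.0, 301.0], [381.0, 267.0], [331.0, 354.0], [332.0, 316.0], [308.0, 329.0], [309.0, 291.0], [394.0, 307.0], [397.0, 269.0], [371.0, 283.0], [373.0, 244.0]]
0.5 [[328.0, 375.0], [291.0, 343.0], [411.0, 293.0], [374.0, 264.0], [337.0, 356.0], [338.0, 318.0], [310.0, 334.0], [311.0, 296.0], [392.0, 302.0], [394.0, 264.0], [366.0, 281.0], [367.0, 242.0]]
0.6 [[334.0, 377.0], [294.0, 348.0], [407.0, 288.0], [367.0, 262.0], [341.0, 357.0], [342.0, 320.0], [312.0, 337.0], [313.0, 300.0], [390.0, 299.0], [392.0, 260.0], [361.0, 280.0], [363.0, 241.0]]
```

```bash
python3 -m inch '[[[-0.01,-0.01,0.4,0],[-0.01,-0.01,0.6,0],[-0.01,-0.01,0.72,0],[-0.01,-0.01,0.72,0],[-0.01,-0.01,0.72,0]]]' |grep -A1 "pos\|force"
python3 -m inch '[[[0,0,0,0],[0,0,0,0],[0,0,0,0],[0,0,0,0],[0,0,0,0]]]' 1 >/dev/null
python3 -m inch '[[[0,0,0,0],[0,0,0,0],[0,0,0,0]]]' >/dev/null; python3 d.py
```

```text
tcp_pos: [428.0, -288.7, 63.7]
tcp_rot: [[0.801, 0.372, 0.469], [0.322, -0.928, 0.188], [0.505, 0.0, -0.863]]
contact_force: [-0.1, -0.0, 0.5]
width: 85.6
grasp_force: 0.0
t 12.82 pos [ 425.4 -288.2   63.4] q [-0.96  0.64  2.15  1.2   0.56 -0.87] F [-3.4 -1.6  9.6] w 23.4 58.5
R [[0.803, 0.369, 0.468], [0.318, -0.929, 0.188], [0.505, -0.002, -0.863]] tilt 30.3 yang -68.3
```

```bash
python3 -m inch '[[[0.2,0,-0.35,0],[0.34,0,-0.58,0],[0.34,0,-0.58,0],[0.34,0,-0.58,0],[0.34,0,-0.58,0]]]' >/dev/null; python3 d.py
python3 - <<'E'
from h import *
p=vision.capture("side")
cv2.imwrite("pics/lift.png",cv2.resize(p["frame"][230:400,250:430],None,fx=4,fy=3.5,interpolation=2))
cv2.imwrite("pics/lift_raw.png",p["frame"])
E
```

```text
t 13.23 pos [ 425.5 -287.9  163.9] q [-0.96  0.44  2.08  0.88  0.69 -0.48] F [-0.   0.1 -2.7] w 23.0 59.8
R [[0.803, 0.37, 0.468], [0.319, -0.929, 0.188], [0.504, -0.001, -0.864]] tilt 30.3 yang -68.3
```

View pics/lift.png

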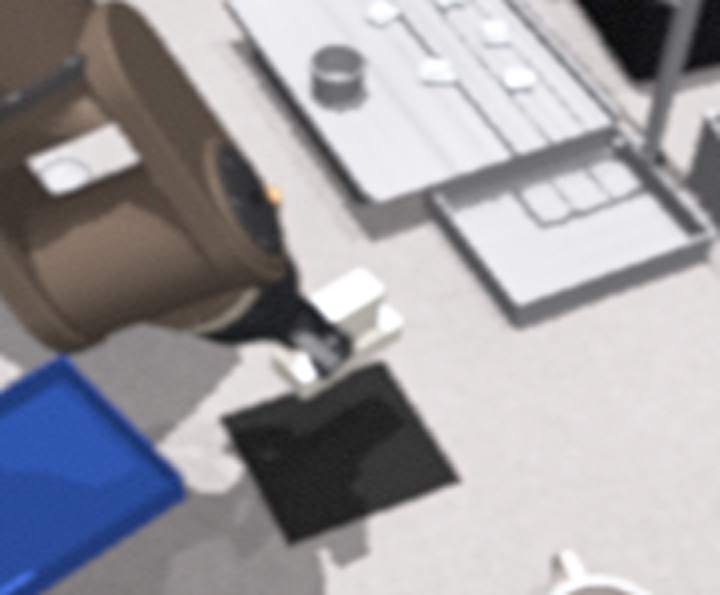

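```bash
cat > sc.py <<'E'
# scraper in hand: tool-frame transform from grasp (upright, yaw 21.5deg, centre 18 ahead, underside 58.4 below TCP)
from scr import *
Rg=np.array([[.803,.369,.468],[.318,-.929,.188],[.505,-.002,-.863]])
yw=np.radians(21.5);u=np.array([np.cos(yw),np.sin(yw),0]);S=np.array([u,[-u[1],u[0],0],[0,0,1]]).T
tS=Rg.T@S; tp=Rg.T@(18*u+[0,0,-58.4])
def now():
    s=r.sense();R=np.array(s["tcp_rot"]);return R@tS,np.array(s["tcp_pos"])+R@tp
yst=.1197;RS=np.array([[np.cos(yst),-np.sin(yst),0],[np.sin(yst),np.cos(yst),0],[0,0,1]]);OS=np.array([621.6,32.2,0])
st=lambda X:RS.T@(np.asarray(X,float)-OS)
wo=lambda X:RS@np.asarray(X,float)+OS
def report():
    s=r.sense();A,c=now();cor={(i,j):st(A@[42*i,17*j,0]+c).round(1).tolist() for i in(1,-1) for j in(-1,1)}
    B=RS.T@A
    print("t",round(s["time"],2),"q",np.round(s["joint_positions"],2),"F",np.round(s["contact_force"],1),"w",round(s["width"],1),"TCPstand",st(s["tcp_pos"]).round(1),"ctr",st(c).round(1),"yaw",round(float(np.degrees(np.arctan2(B[1,0],B[0,0]))),1));print("corners",cor)
def shift(c):  # scraper centre target in stand frame -> tool units
    s=r.sense();R=np.array(s["tcp_rot"]);_,c0=now();print("shift",(R.T@(wo(c)-c0)/150).round(3))
if __name__=="__main__":
    import sys
    report()
    if len(sys.argv)>3:shift(list(map(float,sys.argv[1:4])))
E
python3 - <<'E'
from sc import *
p=vision.capture("side");A,c=now()
f=lambda X:((px(p,A@np.array(X,float)+c)-[250,230]+.4)*[4,3.5]).round().tolist()
for n,X in dict(farRb=(42,-17,0),nearRb=(-42,-17,0),nearLt=(-42,17,26),farRt=(42,-17,26),htFR=(28,-12,75),htFL=(28,12,75)).items():print(n,f(X))
E
python3 sc.py -130 105 85
```

```text
farRb [402.0, 341.0]
nearRb [304.0, 404.0]
nearLt [270.0, 353.0]
farRt [404.0, 322.0]
htFR [386.0, 290.0]
htFL [360.0, 268.0]
t 13.33 q [-0.96  0.44  2.08  0.88  0.69 -0.48] F [-0.2 -0.2 -1.7] w 23.0 TCPstand [-233.2 -293.9  162.3] ctr [-215.9 -289.2  103.9] yaw 14.7
corners {(1, -1): [-171.0, -295.0, 103.8], (1, 1): [-179.6, -262.1, 103.9], (-1, -1): [-252.2, -316.3, 103.8], (-1, 1): [-260.8, -283.4, 103.9]}
shift [ 0.99  -2.393  0.736]
```

The scraper is held upright and matches my model to about a pixel. Next I'll carry it to the front-left of the stand, turned in line with the stand.

```bash
python3 -m inch '[[[0,-0.3,-0.1,0.148],[0.1,-0.6,-0.05,0.148],[0.1,-0.9,0,0.148],[0.1,-1,0,0.148],[0.1,-1,0,0.148]]]' >/dev/null; python3 sc.py -150 105 125
```

```text
t 13.75 q [-0.8   0.29  2.37  1.1   0.55 -0.29] F [-0.1 -0.7 -1.5] w 22.8 TCPstand [-261.1 -140.3  169.8] ctr [-244.7 -131.2  111.7] yaw 0.2
corners {(1, -1): [-202.7, -147.8, 108.0], (1, 1): [-202.7, -114.2, 113.2], (-1, -1): [-286.7, -148.2, 110.1], (-1, 1): [-286.7, -114.6, 115.3]}
shift [ 0.481 -1.567  0.445]
```

```bash
python3 -m inch '[[[0.1,-0.27,0.05,0],[0.2,-0.54,0.1,0],[0.3,-0.8,0.2,0],[0.3,-1,0.28,0],[0.3,-1,0.28,0]]]' >/dev/null; python3 sc.py -150 105 125
```

```text
t 14.17 q [-0.3   0.26  2.39  1.35  0.34 -0.08] F [-0.2 -0.3 -2.3] w 23.2 TCPstand [-199.6   11.7  177.6] ctr [-183.2   20.7  119.5] yaw 0.7
corners {(1, -1): [-141.1, 4.4, 115.9], (1, 1): [-141.4, 38.0, 121.0], (-1, -1): [-225.1, 3.5, 118.0], (-1, 1): [-225.3, 37.1, 123.1]}
shift [ 0.175 -0.558  0.153]
```

```bash
python3 -m inch '[[[0.06,-0.27,0.05,0],[0.12,-0.54,0.1,0],[0.17,-0.56,0.15,0],[0.17,-0.56,0.15,0],[0.17,-0.56,0.15,0]]]' >/dev/null; python3 sc.py -140 105 82; python3 sc.py -5 105 72|tail -1
```

```text
t 14.58 q [-0.03  0.27  2.32  1.3   0.21  0.21] F [-0.1 -0.4 -2. ] w 23.1 TCPstand [-166.5   89.3  183.4] ctr [-150.    98.   125.3] yaw 0.2
corners {(1, -1): [-108.0, 81.4, 121.7], (1, 1): [-108.0, 115.0, 126.8], (-1, -1): [-192.0, 81.0, 123.7], (-1, 1): [-192.0, 114.7, 128.8]}
shift [-0.083 -0.003  0.288]
shift [0.673 0.01  0.781]
```

```bash
python3 -m inch '[[[0.17,0,0.2,0],[0.34,-0.02,0.4,0],[0.5,-0.04,0.6,0],[0.67,-0.04,0.78,0],[0.67,-0.04,0.78,0]]]' >/dev/null; python3 sc.py -5 105 53
```

```text
t 15.0 q [0.04 0.53 2.03 1.16 0.18 0.43] F [-2.2 -0.5 -2.5] w 23.1 TCPstand [-17.3 100.8 130. ] ctr [ -0.6 109.4  71.8] yaw -0.1
corners {(1, -1): [41.3, 92.5, 68.4], (1, 1): [41.4, 126.2, 73.4], (-1, -1): [-42.7, 92.6, 70.2], (-1, 1): [-42.6, 126.2, 75.3]}
shift [-0.083  0.048  0.091]
```

```bash
python3 sc.py -4 108 54.4|tail -1; python3 -m inch '[[[-0.04,0.01,0.05,0],[-0.08,0.01,0.1,0],[-0.08,0.01,0.1,0],[-0.08,0.01,0.1,0]]]' >/dev/null; python3 sc.py -4 -60 54.4
python3 - <<'E'
from h import *
p=vision.capture("side")
cv2.imwrite("pics/low.png",cv2.resize(p["frame"][150:330,270:450],(600,600),interpolation=2))
E
```

```text
shift [-0.075  0.027  0.088]
t 15.33 q [0.04 0.56 2.06 1.44 0.17 0.14] F [-0.6 -0.6 -2.4] w 22.9 TCPstand [-25.1 102.7 113.1] ctr [ -8.5 111.4  54.9] yaw -0.0
corners {(1, -1): [33.4, 94.5, 51.4], (1, 1): [33.5, 128.2, 56.5], (-1, -1): [-50.6, 94.6, 53.4], (-1, 1): [-50.5, 128.2, 58.4]}
shift [ 0.109  1.13  -0.132]
```

View pics/low.png

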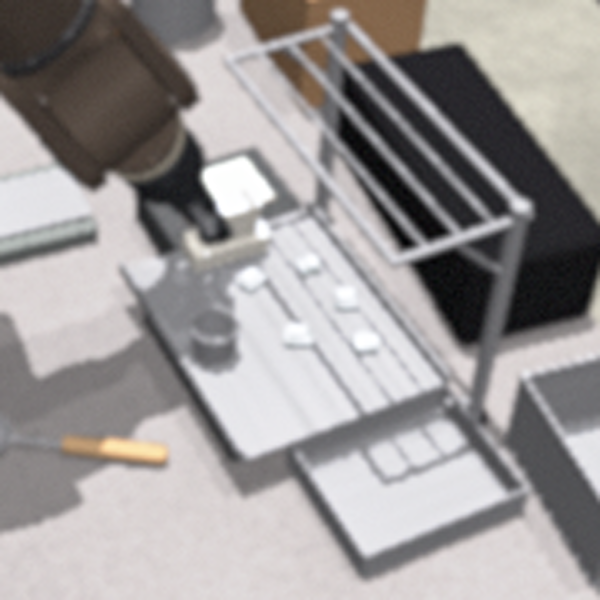

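```bash
python3 -m inch '[[[0.03,0.1,0,0],[0.045,0.2,-0.01,0],[0.052,0.3,-0.025,0],[0.06,0.4,-0.04,0],[0.066,0.5,-0.055,0]]]' >/dev/null; python3 sc.py -4 -50 54.4
```

```text
t 15.8 q [-0.11  0.56  2.05  1.32  0.25  0.12] F [ 0.2  0.3 -1.2] w 23.0 TCPstand [-20.   27.  115.1] ctr [-3.3 35.6 57. ] yaw 0.1
corners {(1, -1): [38.7, 18.9, 53.6], (1, 1): [38.8, 52.5, 58.6], (-1, -1): [-45.3, 18.8, 55.3], (-1, 1): [-45.2, 52.4, 60.4]}
shift [ 0.029  0.567 -0.063]
```

```bash
python3 -m inch '[[[0,0.1,0,0],[0.01,0.2,-0.02,0],[0.015,0.3,-0.033,0],[0.02,0.4,-0.044,0],[0.025,0.5,-0.056,0]]]' >/dev/null; python3 sc.py -4 -128 54.4
```

```text
t 16.22 q [-0.26  0.57  2.02  1.23  0.33  0.09] F [ 0.4 -0.6 -1.9] w 23.0 TCPstand [-20.9 -48.6 112.8] ctr [ -4.2 -39.9  54.7] yaw 0.1
corners {(1, -1): [37.7, -56.7, 51.3], (1, 1): [37.8, -23.1, 56.3], (-1, -1): [-46.3, -56.8, 53.1], (-1, 1): [-46.2, -23.2, 58.1]}
shift [ 0.043  0.581 -0.075]
```

```bash
python3 -m inch '[[[0.007,0.1,-0.013,0],[0.014,0.2,-0.026,0],[0.021,0.3,-0.039,0],[0.028,0.4,-0.052,0],[0.036,0.5,-0.065,0]]]' >/dev/null;  python3 -m inch '[[[0.008,0.09,-0.013,0],[0.008,0.09,-0.013,0],[0.008,0.09,-0.013,0]]]' >/dev/null;python3 sc.py -20 110 90
python3 - <<'E'
from h import *
p=vision.capture("side")
cv2.imwrite("pics/p1.png",cv2.resize(p["frame"][150:330,270:450],(600,600),interpolation=2))
E
```

```text
t 16.88 q [-0.41  0.6   1.95  1.08  0.42  0.11] F [ 0.2 -0.  -2.1] w 23.3 TCPstand [ -20.7 -137.6  112.5] ctr [  -3.9 -129.    54.4] yaw 0.0
corners {(1, -1): [38.0, -145.8, 51.0], (1, 1): [38.1, -112.1, 56.0], (-1, -1): [-46.0, -145.8, 52.8], (-1, 1): [-45.9, -112.2, 57.8]}
shift [-0.096 -1.611 -0.048]
```

View pics/p1.png

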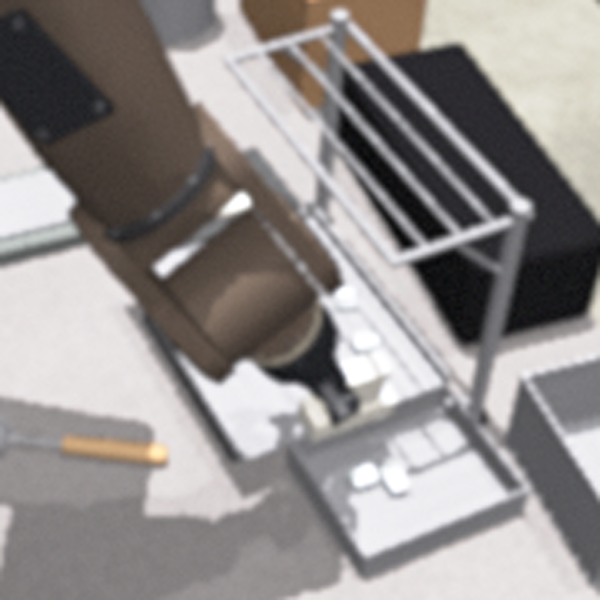

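```bash
python3 sc.py -4 100 88|tail -1
python3 -m inch '[[[0.08,0,-0.14,0],[0.11,-0.2,-0.2,0],[0.11,-0.47,-0.18,0],[0.11,-0.74,-0.16,0],[0.11,-1,-0.14,0]]]' >/dev/null;python3 sc.py -4 100 88
```

```text
shift [-0.003 -1.537  0.007]
t 17.35 q [-0.14  0.48  2.    0.94  0.32  0.49] F [ 0.8 -0.2 -2.7] w 23.3 TCPstand [-17.    9.8 161.5] ctr [ -0.2  18.6 103.4] yaw 0.1
corners {(1, -1): [41.7, 1.8, 100.0], (1, 1): [41.8, 35.4, 105.1], (-1, -1): [-42.2, 1.7, 101.8], (-1, 1): [-42.2, 35.3, 106.8]}
shift [-0.111 -0.521  0.148]
```

```bash
python3 -m inch '[[[-0.04,-0.2,0.05,0],[-0.08,-0.45,0.12,0],[-0.1,-0.53,0.15,0],[-0.1,-0.53,0.15,0]]]' >/dev/null;python3 sc.py 46 100 75
python3 - <<'E'
from h import *
t=vision.capture("top")
from sc import st
for d in vision.tip_of(t,"chip0"): print(round(d["confidence"],2),st(at(t,d["position"],50)).round()) 
E
```

```text
t 17.68 q [0.03 0.5  2.03 1.01 0.21 0.55] F [-0.2 -0.7 -2.1] w 23.2 TCPstand [-19.9  94.3 145.7] ctr [ -3.3 103.1  87.6] yaw 0.4
corners {(1, -1): [38.8, 86.6, 84.1], (1, 1): [38.6, 120.2, 89.1], (-1, -1): [-45.2, 86.0, 86.0], (-1, 1): [-45.3, 119.7, 91.0]}
shift [0.249 0.035 0.229]
0.57 [  18. -180.   50.]
0.57 [ -15. -177.   50.]
0.57 [ 59. -70.  50.]
0.5 [ 62. -11.  50.]
0.44 [64. 57. 50.]
```

```bash
python3 -m inch '[[[0.08,0.01,0.08,0],[0.16,0.03,0.16,0],[0.25,0.03,0.23,0],[0.25,0.03,0.23,0],[0.25,0.03,0.23,0]]]' >/dev/null;python3 sc.py 46 100 54.6
```

```text
t 18.2 q [0.02 0.57 1.92 0.87 0.24 0.71] F [-0.3 -0.3 -2.7] w 23.3 TCPstand [ 31.1  86.5 133.7] ctr [47.9 95.2 75.6] yaw 0.0
corners {(1, -1): [89.8, 78.4, 72.2], (1, 1): [89.9, 112.0, 77.2], (-1, -1): [5.8, 78.4, 74.0], (-1, 1): [5.9, 112.0, 79.0]}
shift [-0.081 -0.011  0.119]
```

```bash
python3 -m inch '[[[-0.04,0,0.06,0],[-0.075,0,0.115,0],[-0.075,0,0.115,0],[-0.075,0,0.115,0]]]' >/dev/null;python3 sc.py 46 -50 54.6
python3 -m inch '[[[0.007,0.1,-0.013,0],[0.014,0.2,-0.026,0],[0.021,0.3,-0.039,0],[0.028,0.4,-0.052,0],[0.036,0.5,-0.065,0]]]' >/dev/null; python3 sc.py 46 -50 54.4
```

```text
t 18.53 q [0.03 0.6  1.93 1.03 0.21 0.54] F [ 0.9  0.5 -2.7] w 23.3 TCPstand [ 28.9  90.2 113.5] ctr [45.6 98.9 55.4] yaw 0.1
corners {(1, -1): [87.6, 82.2, 52.0], (1, 1): [87.6, 115.8, 57.0], (-1, -1): [3.6, 82.1, 53.8], (-1, 1): [3.7, 115.7, 58.9]}
shift [ 0.072  0.982 -0.125]
t 18.95 q [-0.11  0.61  1.92  1.06  0.28  0.39] F [ 0.6  1.3 -1.5] w 23.3 TCPstand [ 29.5  13.9 114.3] ctr [46.3 22.5 56.2] yaw 0.1
corners {(1, -1): [88.3, 5.8, 52.9], (1, 1): [88.3, 39.4, 57.9], (-1, -1): [4.3, 5.7, 54.5], (-1, 1): [4.3, 39.3, 59.6]}
shift [ 0.027  0.48  -0.054]
```

```bash
python3 -m inch '[[[0.003,0.1,-0.005,0],[0.008,0.2,-0.018,0],[0.015,0.3,-0.03,0],[0.022,0.4,-0.043,0],[0.029,0.5,-0.056,0]]]' >/dev/null; python3 sc.py 46 -128 54.4
python3 -m inch '[[[0.007,0.1,-0.013,0],[0.014,0.2,-0.026,0],[0.021,0.3,-0.039,0],[0.028,0.4,-0.052,0],[0.036,0.5,-0.065,0]]]' >/dev/null; python3 sc.py 46 -130 54.4
```

```text
t 19.37 q [-0.25  0.62  1.89  1.03  0.35  0.31] F [ 0.5 -0.2 -2. ] w 23.2 TCPstand [ 29.2 -61.8 112.4] ctr [ 46.  -53.1  54.3] yaw 0.1
corners {(1, -1): [88.0, -69.9, 50.9], (1, 1): [88.0, -36.3, 55.9], (-1, -1): [4.0, -70.0, 52.6], (-1, 1): [4.0, -36.4, 57.6]}
shift [ 0.036  0.493 -0.066]
t 19.78 q [-0.37  0.64  1.83  0.96  0.44  0.28] F [ 1.1 -0.1 -1.7] w 23.2 TCPstand [  29.4 -137.9  111.6] ctr [  46.2 -129.2   53.5] yaw 0.1
corners {(1, -1): [88.1, -145.9, 50.2], (1, 1): [88.2, -112.3, 55.2], (-1, -1): [4.1, -146.1, 51.9], (-1, 1): [4.2, -112.5, 56.9]}
shift [ 0.002  0.004 -0.006]
```

```bash
python3 sc.py -80 -129 75|tail -1
python3 -m inch '[[[-0.02,0,-0.1,0],[-0.2,0,-0.25,0],[-0.4,0,-0.45,0],[-0.6,0,-0.65,0],[-0.65,0,-0.7,0]]]' >/dev/null; python3 sc.py
python3 - <<'E'
from h import *
from sc import st
for n in("top","side"):
    t=vision.capture(n); cv2.imwrite(f"pics/a_{n}.png",t["frame"])
    for d in vision.tip_of(t,"chip0"): print(n,round(d["confidence"],2),np.round(d["position"]),st(at(t,d["position"],10)).round(),st(at(t,d["position"],50)).round()) 
a=cv2.imread("pics/a_top.png")[130:230,200:420]
b=cv2.imread("pics/a_side.png")[190:340,290:450]
cv2.imwrite("pics/both.png",np.hstack([cv2.resize(a,(420,300),interpolation=2),cv2.resize(b,(320,300),interpolation=2)]))
E
```

```text
shift [-0.666 -0.024 -0.533]
t 20.2 q [-0.53  0.45  2.11  1.06  0.47  0.03] F [ 1.1 -0.7 -2.3] w 23.3 TCPstand [-110.7 -143.2  155.9] ctr [ -94.  -134.5   97.8] yaw 0.0
corners {(1, -1): [-52.1, -151.3, 94.4], (1, 1): [-52.0, -117.7, 99.4], (-1, -1): [-136.1, -151.4, 96.2], (-1, 1): [-136.0, -117.8, 101.2]}
top 0.67 [291. 200.] [-5. -2. 10.] [-17.  -2.  50.]
top 0.62 [355. 160.] [  84. -198.   10.] [  69. -192.   50.]
top 0.58 [352. 190.] [  -2. -175.   10.] [ -14. -170.   50.]
top 0.54 [352. 181.] [  26. -179.   10.] [  12. -174.   50.]
top 0.37 [354. 167.] [  64. -192.   10.] [  50. -187.   50.]
top 0.36 [342. 168.] [  67. -157.   10.] [  52. -152.   50.]
side 0.59 [406. 285.] [  88. -181.   10.] [  66. -206.   50.]
side 0.56 [399. 291.] [  56. -190.   10.] [  35. -214.   50.]
side 0.55 [400. 281.] [  80. -157.   10.] [  58. -183.   50.]
side 0.44 [386. 288.] [  28. -164.   10.] [   8. -189.   50.]
side 0.43 [380. 294.] [  -1. -176.   10.] [ -19. -201.   50.]
```

View pics/both.png

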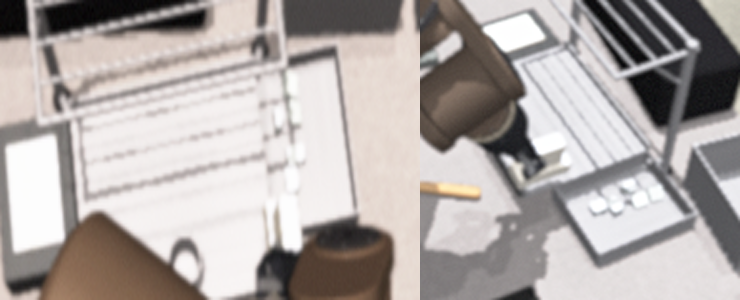

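All five chips are in the pan: the side crop shows five white blocks at about (597–655, 185–207) and the sheet is bare. Next I'll return the scraper to the mat.

```bash
python3 -m inch '[[[-0.2,0,-0.05,-0.05],[-0.3,0.2,-0.05,-0.1],[-0.35,0.4,0,-0.148],[-0.35,0.6,0,-0.148],[-0.35,0.6,0,-0.148]]]' >/dev/null
cat > m.py <<'E'
import sys;from sc import *
z=float(sys.argv[1]);A,c=now();s=r.sense();R=np.array(s["tcp_rot"])
print("t",round(s["time"],2),"F",s["contact_force"].round(1) if hasattr(s["contact_force"],"round") else s["contact_force"],"w",round(s["width"],1),round(s["grasp_force"],1),"ctr",c.round(1),"scraper z axis",A[:,2].round(3),"x axis",A[:,0].round(3),"shift",(R.T@(np.array([440.5,-301.5,z])-c)/150).round(3))
E
python3 m.py 60
```

```text
t 20.82 F [-1.9 -0.  -1.9] w 23.5 60.5 ctr [ 515.9 -211.9   56.1] scraper z axis [0.001 0.002 1.   ] x axis [ 0.931  0.365 -0.001] shift [-0.581  0.371 -0.368]
```

```bash
python3 -m inch '[[[-0.15,0.09,-0.1,0],[-0.3,0.19,-0.2,0],[-0.45,0.28,-0.3,0],[-0.58,0.37,-0.37,0],[-0.58,0.37,-0.37,0]]]' >/dev/null
python3 -m inch '[[[0,0,0,0]]]' >/dev/null
python3 m.py 5.3
```

```text
t 21.32 F [-0.5 -0.4 -2.1] w 22.9 60.5 ctr [ 439.2 -297.5   61.2] scraper z axis [ 0.002 -0.001  1.   ] x axis [ 0.931  0.365 -0.001] shift [-0.189  0.029  0.321]
```

```bash
python3 -m inch '[[[-0.06,0.02,0.1,0],[-0.12,0.03,0.2,0],[-0.17,0.03,0.285,0],[-0.17,0.03,0.285,0],[-0.17,0.03,0.285,0]]]' >/dev/null
python3 m.py 5
```

```text
t 21.73 F [ 0.1  0.8 -1.7] w 23.3 60.4 ctr [ 440.7 -299.2   11.4] scraper z axis [ 0.003 -0.003  1.   ] x axis [ 0.93   0.368 -0.001] shift [-0.027  0.014  0.033]
```

```bash
python3 -m inch '[[[-0.015,0.014,0.025,0],[-0.022,0.014,0.036,0],[-0.022,0.014,0.036,0]]]' >/dev/null
python3 m.py 5
```

```text
t 21.98 F [-0.2 -0.3 -2.3] w 23.0 60.5 ctr [ 441.  -302.2    5.8] scraper z axis [ 0.001 -0.     1.   ] x axis [ 0.93   0.367 -0.   ] shift [-0.004 -0.006  0.004]
```

```bash
python3 -m inch '[[[-0.004,0,0.006,0],[-0.004,0,0.006,0]]]' >/dev/null; python3 m.py 5
python3 -m inch '[[[0,0,0,0],[0,0,0,0],[0,0,0,0],[0,0,0,0],[0,0,0,0]]]' -1 >/dev/null
python3 -m inch '[[[0,0,0,0],[0,0,0,0],[0,0,0,0]]]' >/dev/null; python3 d.py
```

```text
t 22.15 F [-0.2  0.8  0.9] w 22.9 60.7 ctr [ 440.8 -302.3    5. ] scraper z axis [ 0.001 -0.     1.   ] x axis [0.93  0.367 0.   ] shift [ 0.    -0.006 -0.   ]
t 22.82 pos [ 424.  -308.8   62.9] q [-0.98  0.65  2.11  1.14  0.58 -0.83] F [-0.  -0.1  0.1] w 85.6 0.0
R [[0.803, 0.37, 0.467], [0.318, -0.929, 0.189], [0.504, -0.003, -0.864]] tilt 30.3 yang -68.3
```

```bash
python3 -m inch '[[[0,0,-0.15,0],[0,0,-0.4,0],[0,0,-0.65,0],[0,0,-0.9,0],[0,0,-1,0]]]' >/dev/null
python3 -m inch '[[[0,0,-0.25,0],[0,0,-0.5,0],[0,0,-0.5,0],[0,0,-0.5,0]]]' >/dev/null;python3 d.py
python3 - <<'E'
from scr import *
for n in("top","side"):
    p=vision.capture(n);m=vision.tip_of(p,"scraper")
    for d in m[:2]:print(n,d["confidence"],np.round(d["position"]),at(p,d["position"],5).round())
    for l,z in(("cup",50),("mug",0),("syrup",0),("spoon",0)):
        for d in vision.tip_of(p,l)[:1]:print(l,np.round(d["position"]),at(p,d["position"],z).round())
cv2.imwrite("pics/end.png",p["frame"])
E
```

```text
t 23.57 pos [ 318.4 -352.   258.6] q [-1.24  0.27  2.01  0.64  1.   -0.44] F [ 0.9 -0.2  0.3] w 85.6 0.0
R [[0.803, 0.368, 0.468], [0.318, -0.93, 0.186], [0.504, 0.0, -0.864]] tilt 30.2 yang -68.4
top 0.66 [412. 256.] [ 449. -297.    5.]
cup [298. 221.] [544.  12.  50.]
mug [489. 226.] [ 529. -517.    0.]
syrup [130. 218.] [581. 482.   0.]
spoon [307. 284.] [380.  -8.   0.]
side 0.55 [334. 357.] [ 436. -299.    5.]
cup [332. 257.] [538.  14.  50.]
mug [394. 425.] [ 520. -515.    0.]
syrup [301. 179.] [568. 489.   0.]
spoon [290. 285.] [387. -18.   0.]
```

View pics/end.png

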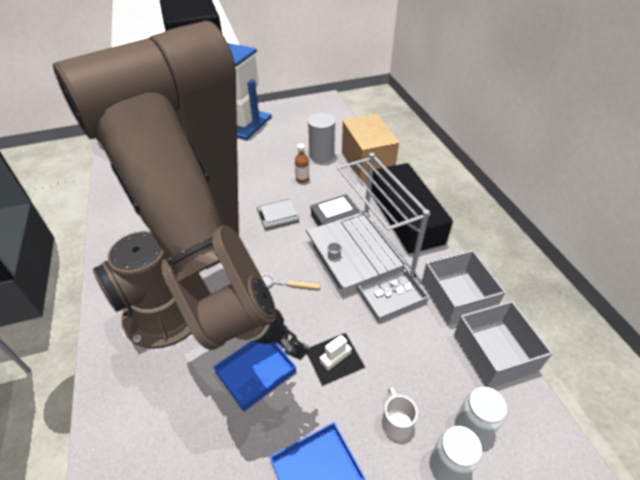

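The final view shows the scraper upright at mid-mat (335,353), five chips in the steel pan (395,288), and the cup, bottle, mug and spoon where they were.

```bash
python3 -c "
from cell import sign_off
print(sign_off())"
```

```text
the job is handed in; nothing more can be done
None
```

I wiped all five chips into the steel pan, stood the scraper upright at the middle of its mat and let go; the job was handed in at about 24 s with no verdict shown, and to get under the shelf I tilted the tool about 30° by pushing against its reach limit.

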